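# Fish the headlamp's battery cap out from under the riser

### The arm

A 7-joint arm with a two-finger parallel gripper is mounted at the origin on the work surface. World frame = base frame: x ahead of the robot, y to its left, z up, the work surface at z = 0. Lengths are in mm, angles in rad, forces in N, time in s.
With the tool pointing down it reaches from about 400 to 875 mm from the base axis. Payload 4.4 kg.
Tool frame: the origin (TCP) lies at the very end of the fingers, on their centre line; the grasp point (between the pads) lies 19 mm behind it; y points along the fingers, z is the direction in which the jaws open and shut, and the axes are right-handed (so a half turn about y gives the same grasp; the last joint's range is limited). The gripper opens to 85 mm and grips with 20 to 120 N. Pads are 22 mm wide; open, the fingers measure 114 mm over their backs; the gripper's body (76 mm by 85 mm) begins 54 mm behind the grasp point. The pads swing forward as they close: fully open they stand 13 mm farther back than shut.
Start: joints at [-1.324, 0.628, 0.038, 1.517, -0.027, 0.996, -0.02], TCP at [199.997, 618.481, 231.313] pointing down, gripper open.
Joint ranges: [-3.06, 3.06], [-0.37, 2.12], [-1.25, 1.32], [0.18, 2.47], [-1.1, 4.24], [0.23, 1.98], [-2.94, 2.94]. Speed limits (rad/s): [2.57, 2.57, 3.14, 3.14, 3.14, 3.14, 3.14].

### API

Orientations are given as [roll, pitch, yaw] about the fixed x, y, z axes, in that order (R = Rz(yaw) Ry(pitch) Rx(roll)).
In Python, from cell import * gives the robot as it stands.
- The arm moves only by the tool apply_moves, never from a script. Its argument "targets" is a list of rows, each a list of 6 numbers: the shift along the tool's x, y, z in units of 40 mm (1.0 is 40 mm), then the turn, a rotation vector about the tool's x, y, z in units of 8 degrees (1.0 is 8 degrees). A call has 1 to 12 rows; each row shifts and turns the commanded pose from where the row before left it, along the tool's axes as they then stand; what a row does not reach is not made up. A row lasts 1/8 s, in which the tool goes at most 62.5 mm and 10.7 degrees, less where a joint would pass 70% of its speed; a pose out of reach is approached as far as the arm can. A call is refused whole if a number of a shift passes 1 or a number of a turn 1, either way. A call with a gripper value outside its range is refused whole. "jaw" is the gripper command: -1 is shut, 1 is fully open, values between are in proportion, set as the call begins (left out, the last holds). The fingers move at their own pace and stop on an object; the grip force is fixed at half the most. Time passes only in rows, so rows that do not move let the fingers close. It gives the time, the measured TCP pose, the force and the opening at its end, in the units of the state.
- read_state(): the state, without advancing time (a new reading comes with each control period).
- get_image(name): name is "scene" or "top" or "wrist"; returns the picture (400x640x3 uint8, red, green, blue); there is no depth.
- calibration(name): a dict with "fx", "fy", "cx", "cy" (pixels), "world_from_camera" (4x4, takes a point from camera to world coordinates). Camera axes: x right, y down, z forward; pixel columns grow to the right and rows downward; lengths in mm; the calibration is good to about 2 mm. A picture is of the moment at which its call begins: read the wrist's pose just before it. calibration takes no time and is no camera call; for the wrist camera it gives the pose at the moment of the call.
- finish_job(): hands the job in, once; it reports no verdict.
The state is a dict: "clock": time; "qpos": joint angles; "qd": joint speeds; "tau": joint torques, N m; "eef_pos": TCP position; "tool_rot": TCP orientation; "force": force on the tool from outside, world axes, zero at the start; "torque": the same for the moment, N m; "width": finger opening in mm.
Only numpy, scipy, OpenCV 4.12 (cv2) and the standard library are available. Lean on these libraries where they do the work, as an engineer would, in place of code of your own. Each camera call takes 0.05 s, during which the arm holds its last target. There are 200 camera calls.

### The job

The headlamp's round battery cap has rolled under the low slatted riser. Take the flat probe by its wooden grip, feel your way in beside the cap with the probe's cross-bar (a hidden rubber bumper blocks one side, so at the first light resistance back out and go in on the other side), hook the bar behind the cap and drag it through the open front until it lies wholly out in front of the riser, then lay the probe flat on the shelf, clear of the riser. Touch the cap only with the probe, never press the cross-bar hard against anything or shove the riser, and leave the other gear where it is.

Things in the scene. Friction and masses are not known exactly. Their poses are not given: they have to be found in the camera images.
- riser: Low fixed riser of four brown slats along its y, on a white shelf (top at height 0): 130 mm deep (x), 230 mm wide (y), 27 mm high. Origin: centre of its underside, on the shelf. Clear space below the slats: 17 mm high, x = -65 (open front, facing -x) to +55 mm (back wall), y = -105 to +105 mm (side walls). Slats 24 mm wide, at x = -53, -18, +18, +53 mm; end boards close the gaps but for the middle 56 mm, where the cap shows.
- riser_front (a point): Middle of the riser's open front edge, on the shelf; axes as the riser's.
- riser_bumpers (a point): Point under the second slat. 45 mm to either side of it (y) a rubber bumper, 20 mm across, is stuck below the slat. One is whole, hangs to 2 mm above the shelf and blocks the way; the other is worn to 2 mm and leaves 15 mm free. Which is which is not measured and hidden from above. The whole one is springy: pushed to the back it gives 1 mm per 1.5 N, up to 20 mm, then is hard; sideways it is hard.
- cap: The dropped part: round grey plastic battery cap, 24 mm across, 8 mm high, about 20 g, flat on the shelf under the riser, within 15 mm of the riser's middle in y and at x = -20 to 0 mm in the riser's frame. Origin: centre of its underside.
- probe: The flat probe: dark steel strip 18 mm wide and 4 mm thick, flat on the shelf from x = -32 to +173 mm in its own frame, with an upright dark wooden grip (64 mm long in x, 20 mm wide in y, from 4 to 46 mm high) centred on the origin. Origin: underside of the strip, below the middle of the grip. +x runs along the strip to the cross-bar. About 150 g.
- probe_head: The probe's cross-bar, fixed across the far end of the strip 170 mm from the probe's origin: 56 mm wide (y, centred on the strip), 6 mm thick (x), 10 mm high. Origin: centre of its underside, level with the strip's underside; axes as the probe's. The bar is too high to pass over the cap under the slats.
- headlamp: Bystander: blue headlamp, 62 mm wide and 36 mm high, on the wooden turntable (220 mm across, 22 mm high). Origin: centre of its underside.
- carabiner_a: Bystander: silver carabiner, 100 x 64 mm, 10 mm high, on the turntable. Origin: centre of its underside.
- carabiner_b: Bystander: silver carabiner, 100 x 64 mm, 10 mm high, on the shelf. Origin: centre of its underside.
- compass: Bystander: black round compass, 62 mm across, 11 mm high, on the shelf. Origin: centre of its underside.
- clip: Bystander: green spring clip, 75 x 22 mm, about 25 mm high, on the shelf. Origin: centre of its underside.
There are look-alikes about, which are no part of the job. There is more than one size of the probe; the one meant has the size given above.

How it is judged (in metres and radians):
On the way, in this order (a step that is already met when the one before it is completed fails the run):
1. the held probe's cross-bar is under the riser, past the cap's middle, with the cap still under (x of probe_head in the frame of riser above -0.03 m and y of probe_head in the frame of riser between -0.105 and 0.105 m and height (world z) of probe_head below 0.02 m and x of cap in the frame of probe_head below -0.01 m and x of cap in the frame of riser above -0.05 m and contact force between the fingers and probe above 1 N), for 0.2 s.
2. the cap is dragged wholly out in front of the riser by the held probe (x of cap in the frame of riser between -0.25 and -0.08 m and y of cap in the frame of riser between -0.18 and 0.18 m and height (world z) of cap below 0.006 m and angle between cap's own z axis and vertical below 0.15 rad and contact force between the fingers and probe above 1 N), for 0.2 s.
At the end, for the whole second after the job is handed in: The cap lies flat on the shelf wholly in front of the riser (its centre 15 mm or more before the front edge, at most 185 mm before it and within 180 mm of the riser's middle line), and the probe lies flat on the shelf, released and at rest, its cross-bar clear of the riser (x of cap in the frame of riser between -0.25 and -0.08 m and y of cap in the frame of riser between -0.18 and 0.18 m and height (world z) of cap below 0.006 m and angle between cap's own z axis and vertical below 0.15 rad and (x of probe_head in the frame of riser below -0.068 m or y of probe_head in the frame of riser above 0.143 m or y of probe_head in the frame of riser below -0.143 m) and height (world z) of probe below 0.008 m and angle between probe's own z axis and vertical below 0.1 rad and linear speed of each of cap, probe below 0.01 m/s); the robot touches nothing.
It fails at once if the cross-bar is pressed against anything with more than 15 N (contact force between probe_head and anything else above 15 N).
It fails at once if the probe pushes the riser with more than 15 N (contact force between probe and riser above 15 N).
It fails at once if the robot pushes the riser (contact force between any of the fingers, the arm and riser above 5 N).
It fails at once if the cap is touched by the robot itself (contact force between any of the fingers, the arm and cap above 0.3 N).
It fails at once if other gear is moved by more than 20 mm (distance of any of headlamp, carabiner_a, carabiner_b, compass, clip from where it was at the start of the episode above 0.02 m).
It also fails if it takes over 64 s, if anything falls off the work surface, if the arm or the gripper's body presses on something with over 40 N, if the wrist force passes 120 N, or if a joint passes its speed limit or range.

## Working session

There is one attempt and no reset: what is moved stays moved. The work goes in short steps, Python scripts to look and compute and a tool call to move; the robot and the scene stay as the last step left them, time stands still between calls to the robot, and variables do not carry over. Pictures are saved under pics/ and viewed, about 8 in all and at most 12, crops included, and the job is handed in when it is done.

Besides the shell and the picture viewer there is one more tool, called after ">>>" by a JSON object that holds its "fn" and its "kwargs", one argument or row to a line. apply_moves: Moves the arm, as the interface text tells. Its arguments: {"type":"object","properties":{"targets":{"type":"array"},"jaw":{"type":"number"}},"required":["targets"]}

```bash
mkdir -p pics; ls
python3 - <<'E'
from cell import *
import cv2
for n in ("top","scene"):
    cv2.imwrite(f"pics/{n}0.png",cv2.cvtColor(get_image(n),cv2.COLOR_RGB2BGR))
    c=calibration(n); print(n,c["fx"],c["fy"],c["cx"],c["cy"]); print(c["world_from_camera"])
s=read_state(); print(s)
E
```

```text
pics
top 514.4795388306842 514.4795388306842 310.92980849418035 200.2226462893567
[[-1.62811551e-03 -9.96709465e-01  8.10406795e-02  3.62104542e+02]
 [-9.99975040e-01  1.06555083e-03 -6.98452036e-03  5.62114995e+01]
 [ 6.87518458e-03 -8.10500284e-02 -9.96686322e-01  1.64724212e+03]
 [ 0.00000000e+00  0.00000000e+00  0.00000000e+00  1.00000000e+00]]
scene 445.1496223759553 445.1496223759553 319.21455120379903 207.61783866965334
[[-7.16298394e-01  6.04823253e-01 -3.48002073e-01  9.09865292e+02]
 [ 6.97766868e-01  6.16431654e-01 -3.64874519e-01  5.32613648e+02]
 [-6.16509983e-03 -5.04183349e-01 -8.63574631e-01  1.16021266e+03]
 [ 0.00000000e+00  0.00000000e+00  0.00000000e+00  1.00000000e+00]]
{'clock': 0.1, 'qpos': array([-1.32380653,  0.62925042,  0.03846897,  1.51825023, -0.02701722,
        0.99631122, -0.0199976 ]), 'qd': array([ 0.00055547, -0.00094555,  0.00012983, -0.00275012, -0.00025702,
        0.0007161 , -0.00177734]), 'tau': array([ 3.10697396e-03, -5.64520025e+01,  1.23048339e+00, -1.93971312e+01,
        1.13528103e-02,  5.43107992e-03,  2.66346603e-06]), 'eef_pos': array([199.82306648, 617.94095066, 230.489258  ]), 'tool_rot': array([-1.57249692e+00, -1.64576281e-05, -3.12815938e-01]), 'force': array([-0.75779629, -0.39936232,  0.14210149]), 'torque': array([-0.02564923, -0.00642698, -0.02220105]), 'width': 85.34289168488422}
```

View pics/top0.png

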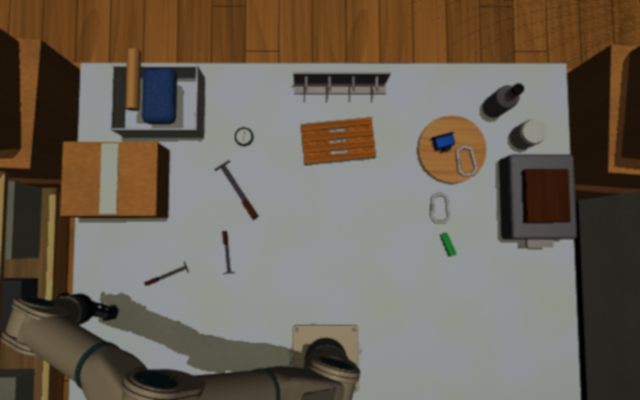

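View pics/scene0.png

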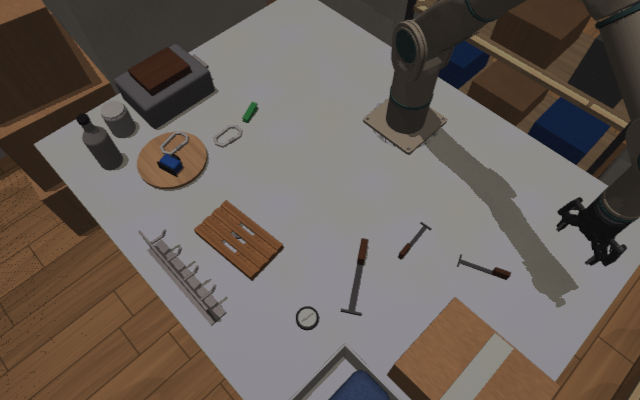

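Run:
```python
import cv2,numpy as np
a=cv2.imread("pics/top0.png")[110:225,200:400]
b=cv2.imread("pics/scene0.png")[190:330,185:380]
a=cv2.resize(a,(800,460),interpolation=cv2.INTER_CUBIC)
cv2.imwrite("pics/ctop.png",cv2.convertScaleAbs(a,alpha=1.5))
b=cv2.resize(b,None,fx=4,fy=4,interpolation=cv2.INTER_CUBIC)
cv2.imwrite("pics/cscene.png",cv2.convertScaleAbs(b,alpha=1.5))
```

```text
(no output)
```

View pics/ctop.png

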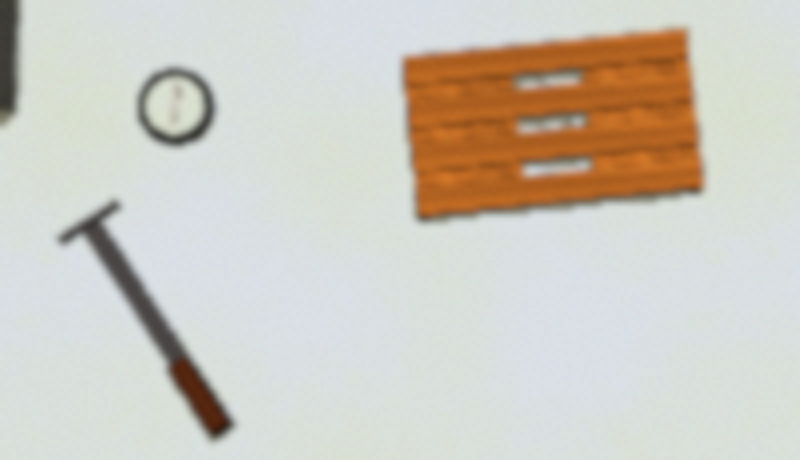

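View pics/cscene.png

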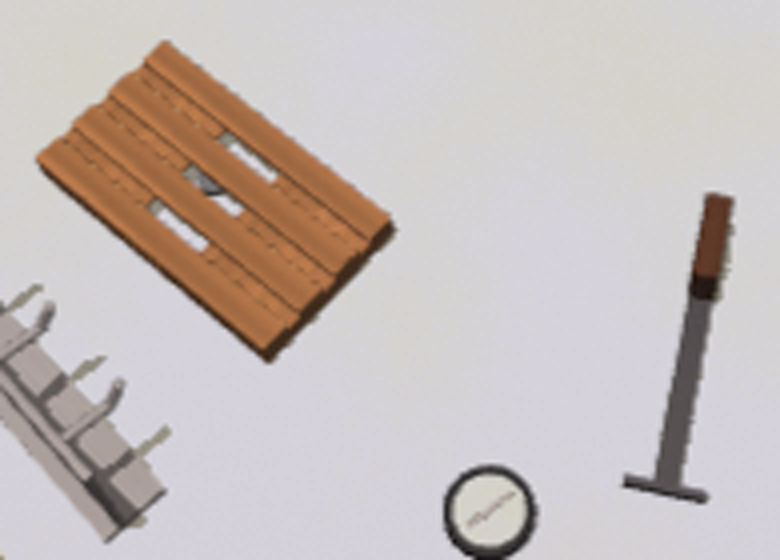

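```bash
cat > h.py <<'E'
from cell import *
import numpy as np, cv2
from scipy.spatial.transform import Rotation as R
def ray(c,u,v,z):
    T=c["world_from_camera"]; d=T[:3,:3]@[(u-c["cx"])/c["fx"],(v-c["cy"])/c["fy"],1]
    o=T[:3,3]; return o+d*(z-o[2])/d[2]
def px(c,p):
    T=c["world_from_camera"]; q=T[:3,:3].T@(np.array(p)-T[:3,3]); return q[0]/q[2]*c["fx"]+c["cx"],q[1]/q[2]*c["fy"]+c["cy"]
E
python3 - <<'E'
from h import *
c=calibration("top")
f=lambda u,v,z:ray(c,200+(u+.5)/4-.5,110+(v+.5)/4-.5,z)[:2].round(1)
for n,u,v,z in [("bl",403,57,27),("br",686,29,27),("fr",703,190,27),("fl",418,219,27),("bar1",62,241,10),("bar2",119,204,10),("gripfar",179,362,46),("gripnear",222,433,46)]: print(n,f(u,v,z))
c=calibration("scene")
f=lambda u,v,z:ray(c,185+(u+.5)/4-.5,190+(v+.5)/4-.5,z)[:2].round(1)
for n,u,v,z in [("fr",165,40,27),("br",37,157,27),("bl",270,352,27),("fl",393,228,27),("bar1",626,479,10),("bar2",706,494,10),("gripfar",705,278,46),("gripnear",719,196,46),("cap",212,184,8)]: print(n,f(u,v,z))
E
```

```text
bl [738.8  78.2]
br [ 761.6 -148.5]
fr [ 631.3 -160.6]
fl [608.2  66.3]
bar1 [593.1 351.6]
bar2 [623.  306.3]
gripfar [492.8 252.6]
gripnear [437.4 218.7]
fr [ 632.7 -161. ]
br [ 759.7 -147.8]
bl [735.5  83.8]
fl [614.4  73.2]
bar1 [622.1 309.9]
bar2 [591.7 353.6]
gripfar [493.1 256.9]
gripnear [440.9 221.5]
cap [679.6 -52.4]
```

```bash
cat >> h.py <<'E'
def plan(pos,yaw,pitchroll=True):
    "turn row total (units) in current tool frame, then shift total (units) in the turned frame"
    s=read_state(); A=R.from_euler('xyz',s["tool_rot"]); B=R.from_euler('xyz',[-np.pi/2,0,yaw])
    t=np.degrees((A.inv()*B).as_rotvec())/8; d=B.inv().apply(np.array(pos)-s["eef_pos"])/40
    print("turn",t.round(3),"shift",d.round(3),"q",s["qpos"].round(2),"F",s["force"].round(1),"w",round(s["width"],1),"t",s["clock"])
E
python3 - <<'E'
from h import *
plan([466,237,200],.579)
E
```

```text
turn [ 1.100e-02 -6.387e+00 -5.000e-03] shift [  0.359   0.762 -11.613] q [-1.32  0.63  0.04  1.52 -0.03  1.   -0.02] F [-0.8 -0.4  0.1] w 85.3 t 0.1
```

>>> {"fn": "apply_moves", "kwargs": {
  "targets": [
    [0,0,0,0,-0.913,0],
    [0,0,0,0,-0.913,0],
    [0,0,0,0,-0.913,0],
    [0,0,0,0,-0.913,0],
    [0,0,0,0,-0.913,0],
    [0,0,0,0,-0.913,0],
    [0,0,0,0,-0.913,0]
  ],
  "jaw": 1
}}

```text
clock: 0.98
eef_pos: [199.9, 618.1, 230.7]
tool_rot: [-1.572, 0.001, 0.584]
force: [0.3, -0.4, -0.0]
width: 85.9
```

>>> {"fn": "apply_moves", "kwargs": {
  "targets": [
    [0.03,0.06,-0.968,0,0,0],
    [0.03,0.06,-0.968,0,0,0],
    [0.03,0.06,-0.968,0,0,0],
    [0.03,0.06,-0.968,0,0,0],
    [0.03,0.06,-0.968,0,0,0],
    [0.03,0.06,-0.968,0,0,0],
    [0.03,0.06,-0.968,0,0,0],
    [0.03,0.06,-0.968,0,0,0],
    [0.03,0.06,-0.968,0,0,0],
    [0.03,0.06,-0.968,0,0,0],
    [0.03,0.06,-0.968,0,0,0],
    [0.03,0.06,-0.968,0,0,0]
  ]
}}

```text
clock: 2.48
eef_pos: [467.0, 236.4, 202.2]
tool_rot: [-1.571, 0.001, 0.58]
force: [0.1, 0.2, 0.0]
width: 85.5
```

Run:
```python
from h import *
plan([466,237,200],.579)
c=calibration("wrist"); im=get_image("wrist"); cv2.imwrite("pics/w1.png",im[:,:,::-1])
print(c)
for n,p in [("head",[607.5,330,10]),("gn",[438,220,46]),("gf",[493,254.7,46]),("O",[466,237,0])]: print(n,px(c,p))
import pickle; pickle.dump(c,open("w1.pkl","wb"))
```

```text
turn [-0.001  0.004 -0.004] shift [-0.012  0.054  0.026] q [-0.38  0.49 -0.2   1.9   0.14  0.77  1.49] F [0.1 0.2 0. ] w 85.5 t 2.475
{'fx': 277.13746319406994, 'fy': 277.13746319406994, 'cx': 319.47484709399725, 'cy': 197.84418223327106, 'world_from_camera': array([[-5.47664035e-01,  8.06283099e-01,  2.23543437e-01,
         4.09927739e+02],
       [ 8.36698326e-01,  5.27795556e-01,  1.46177161e-01,
         1.99879784e+02],
       [-1.25057940e-04,  2.67094393e-01, -9.63670363e-01,
         3.43410243e+02],
       [ 0.00000000e+00,  0.00000000e+00,  0.00000000e+00,
         1.00000000e+00]])}
head (np.float64(319.98650255549984), np.float64(297.9810943433141))
gn (np.float64(320.8778350354345), np.float64(154.57810026497228))
gf (np.float64(319.83719704995144), np.float64(212.42450503879877))
O (np.float64(319.78670696080167), np.float64(176.4600874324961))
```

View pics/w1.png

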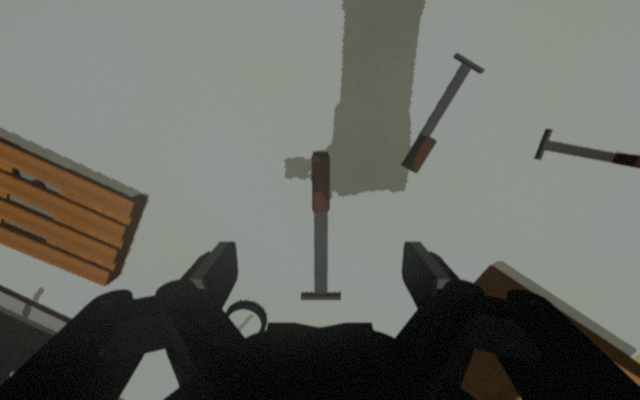

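>>> {"fn": "apply_moves", "kwargs": {
  "targets": [
    [-0.01,0.94,0.02,0,0,0],
    [0,0.94,0,0,0,0],
    [0,0.94,0,0,0,0],
    [0,0.94,0,0,0,0],
    [0,0.94,0,0,0,0],
    [0,0,0,0,0,0]
  ]
}}

```text
clock: 3.28
eef_pos: [463.5, 237.0, 12.2]
tool_rot: [-1.571, 0.006, 0.58]
force: [-0.3, -0.3, -0.8]
width: 85.2
```

>>> {"fn": "apply_moves", "kwargs": {
  "targets": [
    [0,0,0,0,0,0],
    [0,0,0,0,0,0],
    [0,0,0,0,0,0],
    [0,0,0,0,0,0],
    [0,0,0,0,0,0],
    [0,0,0,0,0,0],
    [0,0,0,0,0,0],
    [0,0,0,0,0,0]
  ],
  "jaw": -1
}}

```text
clock: 4.28
eef_pos: [466.4, 238.2, 15.6]
tool_rot: [-1.571, -0.002, 0.579]
force: [-0.5, 0.3, 5.4]
width: 19.3
```

>>> {"fn": "apply_moves", "kwargs": {
  "targets": [
    [0,-0.75,0,0,0,0],
    [0,-0.75,0,0,0,0],
    [0,0,0,0,0.857,0],
    [0,0,0,0,0.857,0],
    [0,0,0,0,0.857,0],
    [0,0,0,0,0.857,0]
  ]
}}

```text
clock: 5.03
eef_pos: [465.5, 237.9, 74.7]
tool_rot: [-1.571, 0.0, 0.097]
force: [-0.3, -0.1, -2.3]
width: 19.1
```

>>> {"fn": "apply_moves", "kwargs": {
  "targets": [
    [-0.174,0,-0.656,0,0,0],
    [-0.174,0,-0.656,0,0,0],
    [-0.174,0,-0.656,0,0,0],
    [-0.174,0,-0.656,0,0,0],
    [-0.174,0,-0.656,0,0,0],
    [-0.174,0,-0.656,0,0,0],
    [-0.174,0,-0.656,0,0,0],
    [-0.174,0,-0.656,0,0,0],
    [-0.174,0,-0.656,0,0,0],
    [-0.174,0,-0.656,0,0,0],
    [0,0,0,0,0,0],
    [0,0,0,0,0,0]
  ]
}}

```text
clock: 6.52
eef_pos: [423.2, -29.5, 74.7]
tool_rot: [-1.57, -0.001, 0.101]
force: [0.2, 0.1, -1.5]
width: 19.2
```

Run:
```python
from h import *
plan([423,-30,20],.1)
c=calibration("wrist"); im=get_image("wrist"); im=cv2.convertScaleAbs(im[:,:,::-1],alpha=1.4); cv2.imwrite("pics/w2.png",im)
cv2.imwrite("pics/w2c.png",cv2.resize(im[170:390,150:550],(800,440),interpolation=cv2.INTER_CUBIC))
import pickle; pickle.dump(c,open("w2.pkl","wb"))
C=np.array([685,-41]);M=np.array([[.995,-.0998],[.0998,.995]])
for x,y in [(-65,115),(-65,-115),(65,-115),(65,115)]: print(x,y,np.round(px(c,[*(C+M@[x,y]),27]),1))
```

```text
turn [-0.003  0.008  0.005] shift [-0.007  1.367 -0.012] q [ 0.06  0.61 -0.09  2.26  0.18  0.27  1.49] F [ 0.2  0.1 -1.5] w 19.2 t 6.525
-65 115 [403.5 420. ]
-65 -115 [151.  419.6]
65 -115 [171.3 513.4]
65 115 [393.2 513.8]
```

View pics/w2.png

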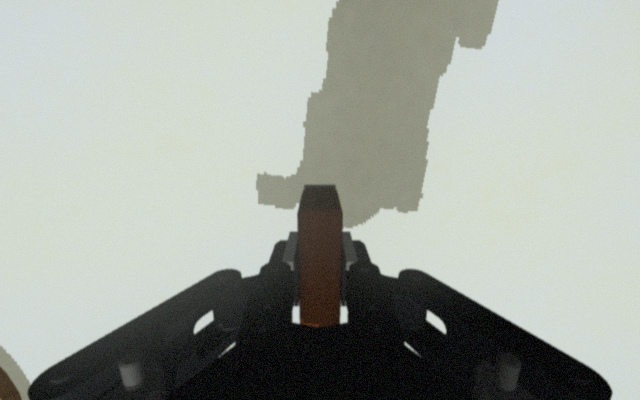

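>>> {"fn": "apply_moves", "kwargs": {
  "targets": [
    [0,0.71,0,0,0,0],
    [0,0.71,0,0,0,0],
    [0,0,0,0,0,0],
    [0,0,0,0,0,0]
  ]
}}

```text
clock: 7.08
eef_pos: [421.3, -33.0, 35.3]
tool_rot: [-1.58, 0.007, 0.102]
force: [-0.5, -0.9, -2.5]
width: 19.2
```

Run:
```python
from h import *
plan([423,-30,17.6],.1)
a=np.mean([get_image("top").astype(float) for _ in range(3)],0)[105:225,285:395,::-1]
b=np.mean([get_image("scene").astype(float) for _ in range(3)],0)[185:285,185:345,::-1]
a=cv2.resize(a,None,fx=5,fy=5,interpolation=cv2.INTER_CUBIC)
b=cv2.resize(b,None,fx=5,fy=5,interpolation=cv2.INTER_CUBIC)
cv2.imwrite("pics/t3.png",np.clip(a*1.6,0,255)); cv2.imwrite("pics/s3.png",np.clip(b*1.6,0,255))
```

```text
turn [ 0.065  0.011 -0.051] shift [0.049 0.442 0.071] q [ 0.16  0.71 -0.23  2.27  0.73  0.24  0.94] F [-0.5 -0.9 -2.5] w 19.2 t 7.075[ WARN:0@6.268] global loadsave.cpp:1063 imwrite_ Unsupported depth image for selected encoder is fallbacked to CV_8U.
```

View pics/t3.png

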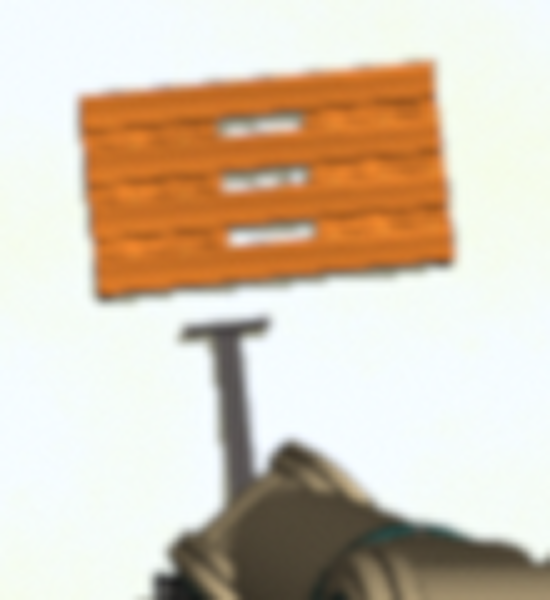

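View pics/s3.png

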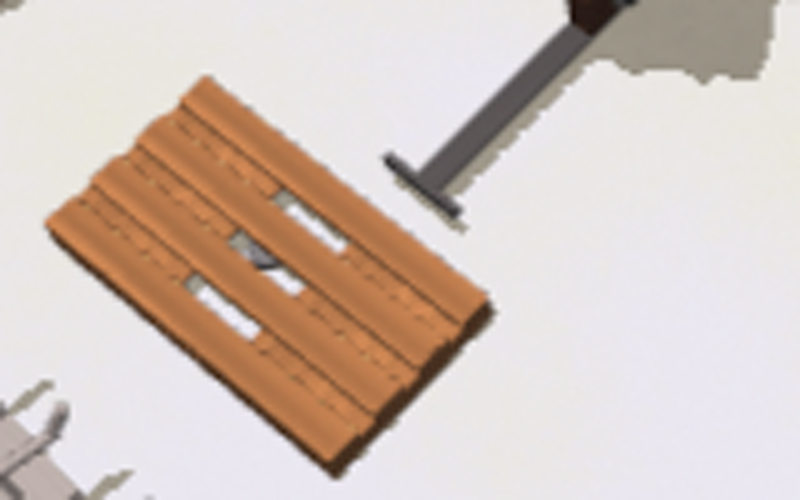

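Run:
```python
from h import *
from scipy.optimize import least_squares
ct,cs=calibration("top"),calibration("scene")
f=lambda c,o,u,v:(o[0]+(u+.5)/5-.5,o[1]+(v+.5)/5-.5)
t=[((65,115),80,97),((65,-115),433,62),((-65,-115),454,262),((-65,115),98,297)]
s=[((-65,-115),207,77),((65,-115),47,220),((65,115),337,472),((-65,115),490,303)]
def w(p,x,y):return [p[0]+x*np.cos(p[2])-y*np.sin(p[2]),p[1]+x*np.sin(p[2])+y*np.cos(p[2]),27]
def res(p,which):
    r=[]
    if 't' in which: r+=[a-b for q,u,v in t for a,b in zip(px(ct,w(p,*q)),f(ct,(285,105),u,v))]
    if 's' in which: r+=[a-b for q,u,v in s for a,b in zip(px(cs,w(p,*q)),f(cs,(185,185),u,v))]
    return r
for k in ("t","s","ts"):
    o=least_squares(res,[685,-41,.1],args=(k,),x_scale=[1,1,.01]); p=o.x; print(k,p.round(3),np.round(o.fun,1))
print("head z27",[ray(ct,*f(ct,(285,105),u,v),28).round(1) for u,v in [(182,333),(269,324)]],[ray(cs,*f(cs,(185,185),u,v),28).round(1) for u,v in [(388,157),(460,215)]])
# rectified views at z=8
yy,xx=np.meshgrid(np.arange(40,-40,-.2),np.arange(30,-40,-.2))
out=[]
for n,c in(("top",ct),("scene",cs)):
    im=np.mean([get_image(n).astype(np.float32) for _ in range(4)],0)
    P=np.array(w(p,xx,yy)[:2]+[np.full(xx.shape,8.)]); T=c["world_from_camera"]
    q=np.tensordot(T[:3,:3].T,P-T[:3,3][:,None,None],1)
    o=cv2.remap(im,(q[0]/q[2]*c["fx"]+c["cx"]).astype(np.float32),(q[1]/q[2]*c["fy"]+c["cy"]).astype(np.float32),cv2.INTER_CUBIC)
    o=np.clip(o[:,:,::-1]*1.5,0,255).astype(np.uint8).copy()
    for g in range(-30,40,10):
        cv2.putText(o,str(g),(int((40-g)*5)-8,346),0,.35,(0,0,255)); cv2.line(o,(int((40-g)*5),335),(int((40-g)*5),330),(0,0,255))
    for g in range(-30,30,10): cv2.putText(o,str(g),(0,int((30-g)*5)+4),0,.35,(0,0,255))
    out.append(o)
cv2.imwrite("pics/rect.png",np.hstack(out))
```

```text
t [ 6.85184e+02 -4.14580e+01  9.70000e-02] [-0.6 -0.1  0.3  0.1  0.5  0.  -0.2  0. ]
s [ 6.85572e+02 -3.78020e+01  9.70000e-02] [ 0.6 -0.  -0.2  1.  -1.1 -0.7  0.8 -0.3]
ts [ 6.85311e+02 -3.96170e+01  9.70000e-02] [-1.1 -0.1 -0.3  0.  -0.1 -0.  -0.8 -0.   0.3 -0.4 -0.5  0.6 -1.5 -1.2
  0.5 -0.8]
head z27 [array([586.1,  12.8,  28. ]), array([591.8, -42.5,  28. ])] [array([592. , -41.9,  28. ]), array([587.3,  16.1,  28. ])]
```

View pics/rect.png

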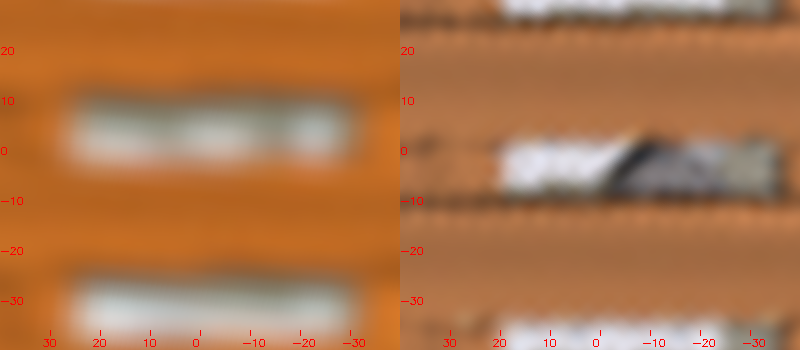

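```bash
cat >> h.py <<'E'
RC=np.array([685.,-41.5]); RY=.097; RM=np.array([[np.cos(RY),-np.sin(RY)],[np.sin(RY),np.cos(RY)]])
def head():
    s=read_state(); y=s["tool_rot"][2]; h=s["eef_pos"][:2]+168*np.array([np.cos(y),np.sin(y)])
    print("head in riser",(RM.T@(h-RC)).round(1),"yaw rel",round(y-RY,3),"tcp z",s["eef_pos"][2].round(1),"F riser",np.round(RM.T@s["force"][:2],1),s["force"][2].round(1))
def go(hx,hy,z,yrel=0):
    head(); y=RY+yrel; p=RC+RM@[hx,hy]-168*np.array([np.cos(y),np.sin(y)]); plan([*p,z],y)
E
python3 -c "
from h import *
go(-75,32,17.6)"
```

```text
head in riser [-93.9  34.1] yaw rel 0.004 tcp z 34.9 F riser [0.1 0.4] -1.1
turn [ 0.067  0.03  -0.053] shift [ 0.472  0.433 -0.035] q [ 0.16  0.71 -0.23  2.27  0.73  0.24  0.94] F [ 0.1  0.4 -1.1] w 19.1 t 7.775
```

>>> {"fn": "apply_moves", "kwargs": {
  "targets": [
    [0.23,0,0,0,0,0],
    [0.23,0,0,0,0,0],
    [0,0,0,0,0,0],
    [0,0,0,0,0,0]
  ]
}}

```text
clock: 8.28
eef_pos: [439.2, -31.8, 34.7]
tool_rot: [-1.58, 0.008, 0.101]
force: [0.1, -0.5, -1.4]
width: 19.2
```

```bash
python3 -c "
from h import *
go(-75,32,17.6)"
```

```text
head in riser [-75.7  34.1] yaw rel 0.004 tcp z 34.7 F riser [ 0.1 -0.5] -1.4
turn [ 0.068  0.029 -0.056] shift [ 0.017  0.428 -0.035] q [ 0.18  0.72 -0.27  2.22  0.71  0.29  0.96] F [ 0.1 -0.5 -1.4] w 19.2 t 8.275
```

>>> {"fn": "apply_moves", "kwargs": {
  "targets": [
    [0,0,0,0.068,0.03,-0.056],
    [0,0.15,-0.02,0,0,0],
    [0,0.15,-0.015,0,0,0],
    [0,0.12,0,0,0,0],
    [0,0,0,0,0,0],
    [0,0,0,0,0,0]
  ]
}}

```text
clock: 9.02
eef_pos: [439.5, -33.1, 17.9]
tool_rot: [-1.571, -0.0, 0.097]
force: [0.2, -0.1, -1.3]
width: 19.1
```

```bash
python3 -c "
from h import *
go(-40,32,17.6)"
```

```text
head in riser [-75.5  32.1] yaw rel 0.0 tcp z 17.9 F riser [ 0.2 -0.1] -1.3
turn [-0.001  0.     0.002] shift [ 0.888  0.009 -0.002] q [ 0.19  0.76 -0.27  2.23  0.84  0.25  0.84] F [ 0.2 -0.1 -1.3] w 19.1 t 9.025
```

>>> {"fn": "apply_moves", "kwargs": {
  "targets": [
    [0.15,0,0,0,0,0],
    [0.15,0,0,0,0,0],
    [0.15,0,0,0,0,0],
    [0.15,0,0,0,0,0],
    [0.15,0,0,0,0,0],
    [0.14,0,0,0,0,0],
    [0,0,0,0,0,0],
    [0,0,0,0,0,0]
  ]
}}

```text
clock: 10.02
eef_pos: [474.7, -29.8, 18.0]
tool_rot: [-1.571, -0.0, 0.097]
force: [-1.0, -0.3, -2.3]
width: 19.1
```

```bash
python3 -c "
from h import *
head()"
```

```text
head in riser [-40.2  32.1] yaw rel 0.0 tcp z 18.0 F riser [-1.  -0.2] -2.3
```

>>> {"fn": "apply_moves", "kwargs": {
  "targets": [
    [0.05,0,0,0,0,0],
    [0.05,0,0,0,0,0],
    [0.05,0,0,0,0,0],
    [0.05,0,0,0,0,0],
    [0.05,0,0,0,0,0],
    [0,0,0,0,0,0],
    [0,0,0,0,0,0]
  ]
}}

```text
clock: 10.9
eef_pos: [484.8, -28.7, 18.0]
tool_rot: [-1.571, -0.0, 0.097]
force: [-0.3, -0.7, -1.9]
width: 19.3
```

```bash
python3 -c "
from h import *
head()"
```

```text
head in riser [-30.   32.1] yaw rel 0.0 tcp z 18.0 F riser [-0.3 -0.6] -1.9
```

>>> {"fn": "apply_moves", "kwargs": {
  "targets": [
    [0.03,0,0,0,0,0],
    [0.03,0,0,0,0,0],
    [0.03,0,0,0,0,0],
    [0,0,0,0,0,0],
    [0,0,0,0,0,0]
  ]
}}

```text
clock: 11.52
eef_pos: [488.5, -28.4, 18.0]
tool_rot: [-1.571, -0.0, 0.097]
force: [-0.2, 1.1, -1.0]
width: 19.0
```

>>> {"fn": "apply_moves", "kwargs": {
  "targets": [
    [0.03,0,0,0,0,0],
    [0.03,0,0,0,0,0],
    [0.03,0,0,0,0,0],
    [0,0,0,0,0,0],
    [0,0,0,0,0,0]
  ]
}}

```text
clock: 12.15
eef_pos: [492.1, -28.0, 18.0]
tool_rot: [-1.571, -0.0, 0.097]
force: [0.5, -0.0, -1.9]
width: 19.3
```

>>> {"fn": "apply_moves", "kwargs": {
  "targets": [
    [0.03,0,0,0,0,0],
    [0.03,0,0,0,0,0],
    [0.03,0,0,0,0,0],
    [0,0,0,0,0,0],
    [0,0,0,0,0,0]
  ]
}}

```text
clock: 12.78
eef_pos: [495.7, -27.7, 18.0]
tool_rot: [-1.571, -0.0, 0.097]
force: [0.6, 0.3, -1.5]
width: 19.0
```

```bash
python3 -c "
from h import *
go(14,32,17.6)"
```

```text
head in riser [-19.1  32.1] yaw rel 0.0 tcp z 18.0 F riser [0.7 0.3] -1.5
turn [-0.     0.001  0.003] shift [ 0.827  0.01  -0.002] q [ 0.25  0.8  -0.38  2.08  0.76  0.4   0.93] F [ 0.6  0.3 -1.5] w 19.0 t 12.775
```

Free side: the way is clear. Going on in behind the cap.

>>> {"fn": "apply_moves", "kwargs": {
  "targets": [
    [0.08,0,0,0,0,0],
    [0.08,0,0,0,0,0],
    [0.08,0,0,0,0,0],
    [0.08,0,0,0,0,0],
    [0.08,0,0,0,0,0],
    [0,0,0,0,0,0]
  ]
}}

```text
clock: 13.52
eef_pos: [512.0, -26.0, 18.0]
tool_rot: [-1.571, -0.001, 0.097]
force: [0.4, -0.9, -1.8]
width: 19.3
```

>>> {"fn": "apply_moves", "kwargs": {
  "targets": [
    [0.08,0,0,0,0,0],
    [0.08,0,0,0,0,0],
    [0.08,0,0,0,0,0],
    [0.08,0,0,0,0,0],
    [0.08,0,0,0,0,0],
    [0,0,0,0,0,0]
  ]
}}

```text
clock: 14.28
eef_pos: [527.9, -24.5, 18.1]
tool_rot: [-1.571, -0.001, 0.097]
force: [-0.1, -0.3, -2.0]
width: 19.2
```

```bash
python3 -c "
from h import *
go(14,9,17.6)
b=np.mean([get_image('scene').astype(float) for _ in range(4)],0)[185:285,185:345,::-1]
cv2.imwrite('pics/s4.png',np.clip(cv2.resize(b,None,fx=5,fy=5,interpolation=cv2.INTER_CUBIC)*1.6,0,255).astype(np.uint8))"
```

```text
head in riser [13.3 32.1] yaw rel -0.0 tcp z 18.1 F riser [-0.2 -0.3] -2.0
turn [-0.002 -0.     0.006] shift [ 0.017  0.011 -0.579] q [ 0.27  0.83 -0.42  2.    0.73  0.47  0.97] F [-0.1 -0.3 -2. ] w 19.2 t 14.275
```

View pics/s4.png

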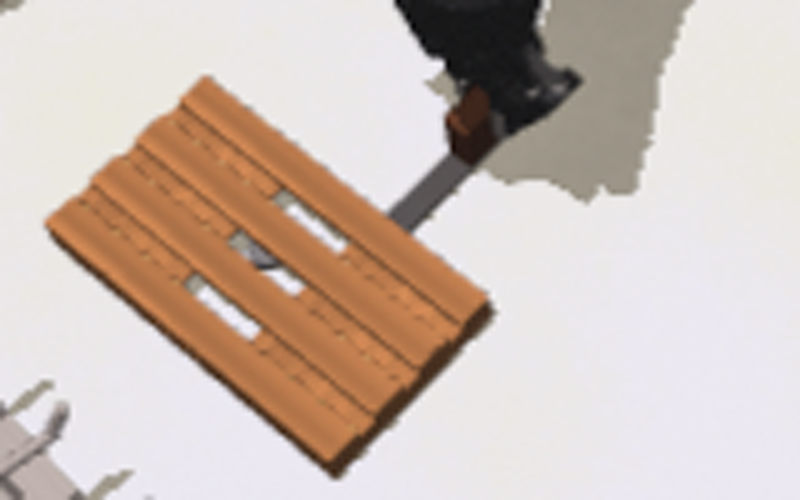

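>>> {"fn": "apply_moves", "kwargs": {
  "targets": [
    [0,0,-0.1,0,0,0],
    [0,0,-0.1,0,0,0],
    [0,0,-0.1,0,0,0],
    [0,0,-0.1,0,0,0],
    [0,0,-0.1,0,0,0],
    [0,0,-0.1,0,0,0],
    [0,0,-0.07,0,0,0],
    [0,0,0,0,0,0],
    [0,0,0,0,0,0]
  ]
}}

```text
clock: 15.6
eef_pos: [530.2, -51.1, 18.1]
tool_rot: [-1.571, -0.001, 0.097]
force: [0.1, -0.4, -1.3]
width: 19.3
```

```bash
python3 -c "
from h import *
go(-64,0,17.6)"
```

```text
head in riser [13.   5.5] yaw rel 0.0 tcp z 18.1 F riser [ 0.  -0.4] -1.3
turn [-0.002  0.002  0.004] shift [-1.924  0.012 -0.137] q [ 0.32  0.83 -0.43  1.98  0.73  0.48  1.02] F [ 0.1 -0.4 -1.3] w 19.3 t 15.6
```

>>> {"fn": "apply_moves", "kwargs": {
  "targets": [
    [-0.09,0,-0.008,0,0,0],
    [-0.09,0,-0.008,0,0,0],
    [-0.09,0,-0.008,0,0,0],
    [-0.09,0,-0.008,0,0,0],
    [-0.09,0,-0.008,0,0,0],
    [-0.09,0,-0.008,0,0,0],
    [-0.09,0,-0.008,0,0,0],
    [-0.09,0,-0.008,0,0,0],
    [-0.09,0,-0.008,0,0,0],
    [-0.09,0,-0.008,0,0,0],
    [-0.09,0,-0.008,0,0,0],
    [-0.09,0,-0.008,0,0,0]
  ]
}}

```text
clock: 17.1
eef_pos: [487.3, -59.3, 18.0]
tool_rot: [-1.571, -0.001, 0.097]
force: [0.8, 0.0, -1.8]
width: 19.3
```

>>> {"fn": "apply_moves", "kwargs": {
  "targets": [
    [-0.09,0,-0.008,0,0,0],
    [-0.09,0,-0.008,0,0,0],
    [-0.09,0,-0.008,0,0,0],
    [-0.09,0,-0.008,0,0,0],
    [-0.09,0,-0.008,0,0,0],
    [-0.09,0,-0.008,0,0,0],
    [-0.09,0,-0.008,0,0,0],
    [-0.09,0,-0.008,0,0,0],
    [-0.09,0,-0.008,0,0,0],
    [-0.09,0,-0.008,0,0,0],
    [0,0,0,0,0,0],
    [0,0,0,0,0,0]
  ]
}}

```text
clock: 18.6
eef_pos: [452.2, -65.9, 18.0]
tool_rot: [-1.571, -0.001, 0.097]
force: [-0.8, 0.9, -1.2]
width: 18.9
```

```bash
python3 -c "
from h import *
go(-74,0,17.6)
b=np.mean([get_image('scene').astype(float) for _ in range(4)],0)[175:275,205:365,::-1]
cv2.imwrite('pics/s5.png',np.clip(cv2.resize(b,None,fx=5,fy=5,interpolation=cv2.INTER_CUBIC)*1.6,0,255).astype(np.uint8))"
```

```text
head in riser [-66.1  -1.7] yaw rel 0.0 tcp z 18.0 F riser [-0.8  0.9] -1.2
turn [-0.001  0.     0.005] shift [-0.197  0.01   0.043] q [ 0.3   0.77 -0.32  2.19  0.84  0.3   0.92] F [-0.8  0.9 -1.2] w 18.9 t 18.6
```

View pics/s5.png

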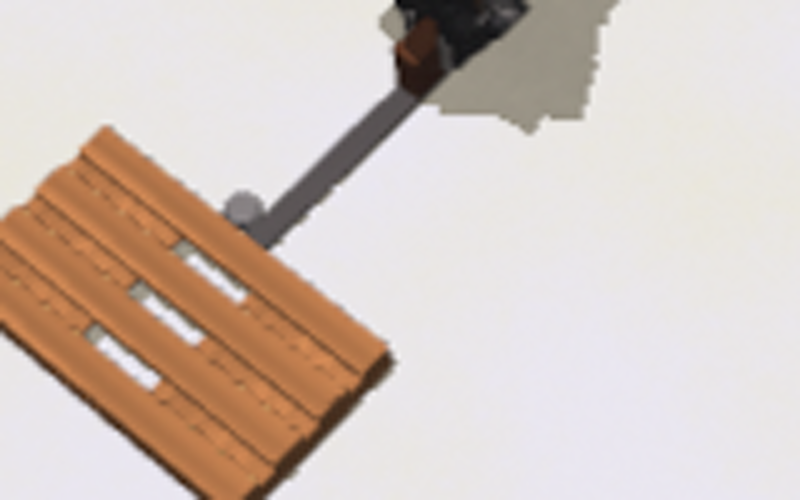

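>>> {"fn": "apply_moves", "kwargs": {
  "targets": [
    [-0.07,0,-0.008,0,0,0],
    [-0.07,0,-0.008,0,0,0],
    [-0.07,0,-0.008,0,0,0],
    [-0.07,0,-0.008,0,0,0],
    [0,0,0,0,0,0],
    [0,0,0,0,0,0],
    [0,0,0,0,0,0],
    [0,0,0,0,0,0]
  ]
}}

```text
clock: 19.8
eef_pos: [441.0, -68.3, 18.0]
tool_rot: [-1.571, -0.0, 0.097]
force: [0.9, -0.4, -0.8]
width: 19.3
```

```bash
python3 -c "
from h import *
go(-79,-2,16)"
```

```text
head in riser [-77.4  -3. ] yaw rel 0.0 tcp z 18.0 F riser [ 0.8 -0.5] -0.8
turn [-0.     0.001  0.003] shift [-0.039  0.049  0.025] q [ 0.3   0.77 -0.31  2.22  0.88  0.28  0.89] F [ 0.9 -0.4 -0.8] w 19.3 t 19.8
```

>>> {"fn": "apply_moves", "kwargs": {
  "targets": [
    [-0.05,0,0,0,0,0],
    [-0.05,0,0,0,0,0],
    [0,0,0,0,0,0],
    [0,0.02,0,0,0,0],
    [0,0.02,0,0,0,0],
    [0,0.015,0,0,0,0],
    [0,0,0,0,0,0],
    [0,0,0,0,0,0],
    [0,0,0,0,0,0]
  ]
}}

```text
clock: 20.92
eef_pos: [437.0, -68.7, 15.8]
tool_rot: [-1.571, -0.001, 0.097]
force: [-0.1, -0.6, -0.9]
width: 18.9
```

```bash
python3 -c "
from h import *
go(-81,-2,16)"
```

```text
head in riser [-81.4  -3. ] yaw rel 0.0 tcp z 15.8 F riser [-0.1 -0.6] -0.9
turn [-0.     0.001  0.004] shift [ 0.011 -0.005  0.026] q [ 0.3   0.77 -0.3   2.23  0.91  0.27  0.86] F [-0.1 -0.6 -0.9] w 18.9 t 20.925
```

>>> {"fn": "apply_moves", "kwargs": {
  "targets": [
    [0,0.015,0,0,0,0],
    [0,0.015,0,0,0,0],
    [0,0,0,0,0,0],
    [0,0,0,0,0,0]
  ]
}}

```text
clock: 21.42
eef_pos: [437.1, -68.6, 15.5]
tool_rot: [-1.571, -0.001, 0.097]
force: [-2.4, 0.4, 12.4]
width: 19.1
```

>>> {"fn": "apply_moves", "kwargs": {
  "targets": [
    [0,-0.018,0,0,0,0],
    [0,0,0,0,0,0]
  ]
}}

```text
clock: 21.68
eef_pos: [437.1, -68.7, 15.5]
tool_rot: [-1.571, -0.001, 0.097]
force: [-1.1, 0.5, 6.0]
width: 18.9
```

>>> {"fn": "apply_moves", "kwargs": {
  "targets": [
    [0,0,0,0,0,0],
    [0,0,0,0,0,0],
    [0,0,0,0,0,0],
    [0,0,0,0,0,0],
    [0,0,0,0,0,0],
    [0,0,0,0,0,0],
    [0,0,0,0,0,0]
  ],
  "jaw": 0
}}

```text
clock: 22.55
eef_pos: [437.1, -68.7, 15.3]
tool_rot: [-1.571, -0.001, 0.097]
force: [0.9, 0.0, -0.1]
width: 42.9
```

>>> {"fn": "apply_moves", "kwargs": {
  "targets": [
    [0,-0.3,0,0,0,0],
    [0,-0.5,0,0,0,0],
    [0,-0.8,0,0,0,0],
    [0,-0.8,0,0,0,0],
    [0,0,0,0,0,0],
    [0,0,0,0,0,0],
    [0,0,0,0,0,0],
    [0,0,0,0,0,0]
  ]
}}

```text
clock: 23.55
eef_pos: [436.5, -68.5, 110.6]
tool_rot: [-1.57, 0.001, 0.098]
force: [-0.4, -0.0, -0.4]
width: 42.7
```

Run:
```python
from h import *
head()
a=np.mean([get_image("top").astype(float) for _ in range(3)],0)[110:230,285:395,::-1]
b=np.mean([get_image("scene").astype(float) for _ in range(3)],0)[150:270,205:355,::-1]
z=lambda i:cv2.resize(i,None,fx=3,fy=4.0,interpolation=cv2.INTER_CUBIC) if 0 else cv2.resize(i,None,fx=3,fy=3,interpolation=cv2.INTER_CUBIC)
cv2.imwrite("pics/end.png",np.clip(np.hstack([z(a),z(b)])*1.6,0,255).astype(np.uint8))
```

```text
head in riser [-81.9  -2.7] yaw rel 0.001 tcp z 110.6 F riser [-0.4  0. ] -0.4
```

View pics/end.png

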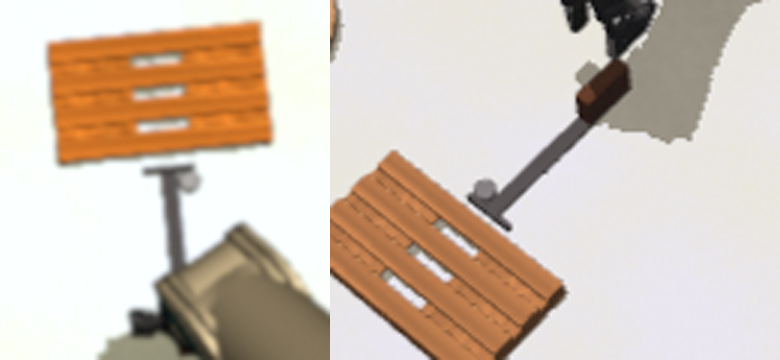

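Run:
```python
from h import *
c=calibration("top"); f=lambda u,v,z:(RM.T@(ray(c,285+u/3,110+v/3,z)[:2]-[685.2,-41.5])).round(1)
print("cap",f(191,181,8),"bar",f(168,170,10)); print(finish_job())
```

```text
cap [-96.5 -26. ] bar [-82.6  -2.5]
the job is handed in; nothing more can be done
None
```

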